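Draw the wheel dresser from its clamp and hold it level

ROBOT

A 6-joint arm with a two-finger parallel gripper is mounted at the origin on the work surface. World frame = base frame: x ahead of the robot, y to its left, z up, the work surface at z = 0. Lengths are in mm, angles in rad, forces in N, time in s.
With the tool pointing down it reaches from about 300 to 775 mm from the base axis. Payload 14.6 kg.
Tool frame: the origin (TCP) lies between the finger pads; the fingertips stand 8 mm ahead of it and the grasp point (between the pads) lies 11 mm behind it; y points along the fingers, x is the direction in which the jaws open and shut, and the axes are right-handed (so a half turn about y gives the same grasp; the last joint's range is limited). The gripper opens to 94 mm and grips with 3 to 60 N. Pads are 16 mm wide; open, the fingers measure 119 mm over their backs; the gripper's body (75 mm by 177 mm) begins 78 mm behind the grasp point.
Start: joints at [-1.189, 0.3, 1.521, -0, 1.321, -0.067], TCP at [238.628, -495.526, 213.446] pointing down, gripper open.
Joint ranges: [-3.03, 3.03], [-0.79, 2.21], [0.23, 2.52], [-1.04, 4.18], [0, 3.07], [-2.55, 2.55]. Speed limits (rad/s): [2.22, 2.22, 2.57, 3.14, 3.14, 3.14].

INTERFACE

Orientations are given as [roll, pitch, yaw] about the fixed x, y, z axes, in that order (R = Rz(yaw) Ry(pitch) Rx(roll)).
In Python, from cell import read_state, imaging, order gives the robot as it stands. The module is installed in compiled form; this text tells all that it offers.
- The arm moves only by the shell command python3 -m handwheel 'ROWS' [FORCE]. ROWS is JSON, a list that holds one entry, the list of rows, each a list of 7 numbers: the shift along the tool's x, y, z in mm, then the turn, a rotation vector about the tool's x, y, z in degrees, then the opening, from -1 (shut) to 1 (fully open), so that 0 is half open. A call has 1 to 5 rows; each row is the pose to reach, as a shift and turn from the pose measured when the call began, along the tool's axes at that moment; what a row does not reach only later rows make up. A row lasts 1/12 s, in which the tool goes at most 41.7 mm and 7.16 degrees, less where a joint would pass 70% of its speed; a pose out of reach is approached as far as the arm can. A call with a gripper value outside its range is refused whole. The fingers move at their own pace and stop on an object; FORCE is the grip in N (left out, the last holds). Time passes only in rows, so rows that repeat a pose let the fingers close. It gives the time, the measured TCP pose, the force and the opening at its end, in the units of the state.
- read_state(): the state, without advancing time (a new reading comes with each control period).
- imaging.camera(name): name is "side" or "top" or "wrist"; returns (picture, depth): 480x640x3 uint8, red, green, blue; 480x640 float32, mm along the optical axis (not along the pixel's ray), 0 where there is no reading.
- imaging.get_calibration(name): a dict with "mtx" (3x3 intrinsics, pixels), "dist" ([k1, k2, p1, p2, k3] as OpenCV has them; the pictures are not rectified), "world_from_camera" (4x4, takes a point from camera to world coordinates); the wrist camera has in their place "hand_eye" (4x4, takes a point from camera to tool coordinates, whose origin is the TCP and whose axes are the tool frame's). Camera axes: x right, y down, z forward; pixel columns grow to the right and rows downward; lengths in mm; the calibration is good to about 2 mm. A picture is of the moment at which its call begins: read the wrist's pose just before it. get_calibration takes no time and is no camera call.
- order.sign_off(): hands the job in, once; it reports no verdict.
The state is a dict: "clock": time; "joints": joint angles; "qd": joint speeds; "effort": joint torques, N m; "eef_pos": TCP position; "eef_rot": TCP orientation; "wrist_force": force on the tool from outside, world axes, zero at the start; "moment": the same for the moment, N m; "finger_gap": finger opening in mm.
Only numpy, scipy, OpenCV 4.12 (cv2) and the standard library are available. Lean on these libraries where they do the work, as an engineer would, in place of code of your own. Each camera call takes 0.05 s, during which the arm holds its last target.

TASK

On the grinding machine's tray, swing the ball-ended cam lever of the inclined holder round to its stop so that its nose frees the wheel dresser, then draw the dresser out along its bore, and turn it until it lies level, held more than 20 cm above the tray so that its point can be inspected. Finish while still holding it there in the gripper, still and touching nothing else; do not drop the dresser or lower it to the tray, and leave the spacer ring, bottle and wrench where they are.

Things in the scene. Friction and masses are not known exactly. Their poses are not given: they have to be found in the camera images.
- holder: Fixed grey holder: foot 130 x 110 x 14 mm, cheeks, and an aluminium block (78 x 64 x 50 mm) tipped 35 degrees to its front (-x) with a through bore. Origin on the tray below the bore's mouth; z up, x to the holder's back. The bore points up and out along (-0.574, 0, 0.819) in this frame. The block's face, square to the bore, reaches 28 mm uphill and 50 mm downhill of it.
- mouth (a point): Centre of the bore's mouth on the holder's inclined face, 110 mm above the tray; axes as the holder's (z up). The dresser's flange rests here; the bore is 20 mm across and 50 mm deep.
- dresser_head (a point): Centre of the dresser's plain round head (24 mm across, 77 mm long), where it is gripped. The dresser is a loose steel tool, about 0.4 kg, 143 mm long, seated in the bore and tipped 35 degrees with it. z is its axis, from point to head. Centre of mass about 24 mm towards the point from here. Pulled 65 mm along the bore it is clear of it.
- cam_lever (a joint): Cam lever, rad, pivot parallel to the bore and 34 mm downhill of it. 0 = locked: lever to the holder's left (+y), nose (10 to 19 mm above the block's face) over the dresser's flange. Grows anticlockwise seen from above, to the stop at 1.5 where the lever points to the holder's front (-x). Nose off the flange beyond 1.1; fully over is 1.2 or more. Stays where left; about 2 N at the ball.
- lever_ball (a point): Centre of the black ball, 26 mm across, at the cam lever's end, 90 mm from the pivot's axis and 32 mm above the block's face. z is parallel to the pivot and bore (upwards), y points from pivot to ball. The lever's 10 mm steel arm enters the ball from the pivot side, sloping slightly up.
- lever_pivot (a point): Point on the lever's pivot axis level with the ball (90 mm from it); z is along the axis, upwards.
- spacer: Bystander: loose steel ring 68 mm across, 18 mm high, flat on the tray; origin at the centre of its underside.
- oil_bottle: Bystander: closed white bottle 54 mm across, 120 mm tall, standing on the tray; origin at the centre of its underside.
- wrench: Bystander: wrench lying on the tray beyond the holder; origin at the centre of its underside, its length along x.
- dresser_flange (a point): Centre of the underside of the dresser's flange (40 mm across, 8 mm thick), 48 mm from the head's centre; at first it rests on the bore's mouth. Beyond it an 18 mm shank, 47 mm long, and an 11 mm point stand in the bore. z is the dresser's axis, from point to head.

How it is judged (in metres and radians):
On the way, in this order (a step that is already met when the one before it is completed fails the run):
1. the cam lever is swung fully over while the dresser is still seated in the holder (value of joint cam_lever above 1.2 rad and distance of dresser_head from where it was at the start of the episode below 0.012 m), for 0.2 s.
2. the dresser is drawn out of the bore, held by the fingers (distance between dresser_head and mouth above 0.108 m and contact force between dresser and the fingers above 1 N), for 0.1 s.
At the end, for the whole second after the job is handed in: Dresser held still (under 0.05 m/s) in the fingers, axis within 15 degrees of level, centre of its head over 190 mm above the tray, touching neither holder nor bottle; cam lever still over (above 1.1 rad); the three bystanders within 30 mm of their starts (angle between dresser_head's own z axis and vertical between 1.309 and 1.833 rad and height (world z) of dresser_head above 0.19 m and contact force between dresser and the fingers above 1 N and contact force between dresser and holder below 0.2 N and contact force between dresser and oil_bottle below 0.2 N and linear speed of dresser below 0.05 m/s and value of joint cam_lever above 1.1 rad and distance of each of spacer, oil_bottle, wrench from where it was at the start of the episode below 0.03 m); the arm keeps its last pose, push and grip.
It fails at once if the dresser is dropped on or lowered to the tray (its flange under 60 mm above it) (height (world z) of dresser_flange below 0.06 m).
It fails at once if a bystander is moved more than 30 mm (distance of any of spacer, oil_bottle, wrench from where it was at the start of the episode above 0.03 m).
It also fails if it takes over 54 s, if anything falls off the work surface, if the arm or the gripper's body presses on something with over 40 N, if the wrist force passes 120 N, or if a joint passes its speed limit or range.

## Working session

There is one attempt and no reset: what is moved stays moved. The work goes in short steps, Python scripts to look and compute and a shell command to move; the robot and the scene stay as the last step left them, time stands still between calls to the robot, and variables do not carry over. Pictures are saved under pics/ and viewed, and the job is handed in when it is done.

```bash
mkdir -p pics; ls
cat > h.py <<'E'
import numpy as np, cv2
from cell import read_state, imaging, order
from scipy.spatial.transform import Rotation as Rn
def save(n,f):
    p,d=imaging.camera(n); cv2.imwrite(f'pics/{f}.png',p[:,:,::-1]); np.savez(f'pics/{f}.npz',p=p,d=d); return p,d
def pose():
    s=read_state(); T=np.eye(4); T[:3,:3]=Rn.from_euler('xyz',s['eef_rot']).as_matrix(); T[:3,3]=s['eef_pos']; return T
def cloud(n,d,T=None):
    c=imaging.get_calibration(n)
    K=np.array(c['mtx']);D=np.array(c['dist'])
    v,u=np.mgrid[0:480,0:640]
    q=cv2.undistortPoints(np.stack([u,v],-1).reshape(-1,1,2).astype(float),K,D).reshape(480,640,2)
    P=np.concatenate([q*d[...,None],d[...,None]],-1)
    W=np.array(c['world_from_camera']) if 'world_from_camera' in c else T@np.array(c['hand_eye'])
    return P@W[:3,:3].T+W[:3,3]
E
python3 - <<'E'
from h import *
s=read_state();print(s)
save('side','side0');save('top','top0')
for n in('side','top','wrist'):print(n,imaging.get_calibration(n))
E
```

```text
pics
{'clock': 0.0, 'joints': array([-1.18860241e+00,  3.00477196e-01,  1.52157715e+00,  4.68173786e-06,
        1.32069274e+00, -6.65989311e-02]), 'qd': array([ 0.00032322, -0.00013633, -0.00036865, -0.00112374,  0.00051019,
       -0.0001266 ]), 'effort': array([ 1.30960820e-03, -5.31807625e+01, -3.52742636e+01,  7.08904839e-02,
        2.43537506e-02, -1.24676853e-04]), 'eef_pos': array([ 238.53841312, -495.30201932,  212.8846445 ]), 'eef_rot': array([-1.57071498e+00,  1.15156521e-03, -1.12200459e+00]), 'wrist_force': array([-0.19049959, -0.03708845, -0.45833107]), 'moment': array([-0.03420138,  0.01519498, -0.01064975]), 'finger_gap': 93.7684429906421}
side {'mtx': array([[508.04971555,   0.        , 328.40787511],
       [  0.        , 508.04971555, 241.75849775],
       [  0.        ,   0.        ,   1.        ]]), 'dist': array([-0.0745656,  0.       ,  0.       ,  0.       ,  0.       ]), 'world_from_camera': array([[ 9.78839713e-01, -1.31417521e-01,  1.56851051e-01,
         4.66417631e+02],
       [-2.04442297e-01, -6.60754462e-01,  7.22223572e-01,
        -7.28194900e+02],
[... 689 characters left out ...]
86e+02],
       [ 0.00000000e+00,  0.00000000e+00,  0.00000000e+00,
         1.00000000e+00]])}
wrist {'mtx': array([[393.38407009,   0.        , 317.5576477 ],
       [  0.        , 393.38407009, 242.03534107],
       [  0.        ,   0.        ,   1.        ]]), 'dist': array([-0.07357365,  0.        ,  0.        ,  0.        ,  0.        ]), 'hand_eye': array([[ 9.99999087e-01, -1.02220433e-03, -8.83448502e-04,
         6.99681954e-01],
       [ 5.82781417e-04, -2.63575198e-01,  9.64638676e-01,
        -1.71071845e+02],
       [-1.21891295e-03, -9.64638311e-01, -2.63574362e-01,
         7.60799814e+01],
       [ 0.00000000e+00,  0.00000000e+00,  0.00000000e+00,
         1.00000000e+00]])}
```

View pics/side0.png

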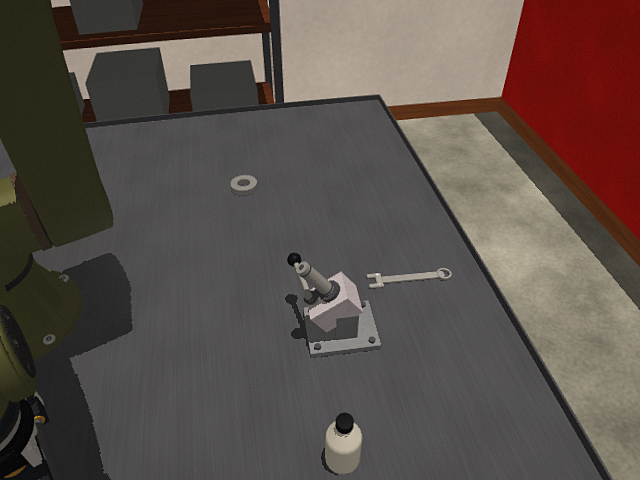

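View pics/top0.png

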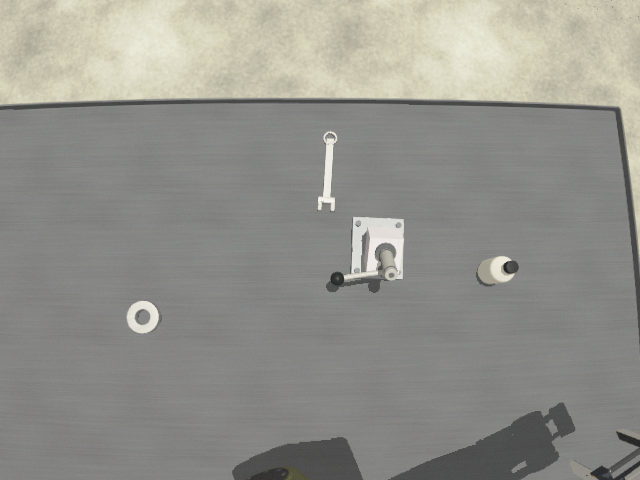

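The side view shows the holder at about (340,320), the ball at (294,259) and the head's end at (303,268). In the top view the ball is at (337,278), the head's end at (390,274), the foot spans (352–404, 217–279), the bottle is at (497,270) and the ring at (143,317).

Run:
```python
from h import *
for f,n in(('side0','side'),('top0','top')):
    z=np.load(f'pics/{f}.npz');p,d=z['p'],z['d'];C=cloud(n,d)
    X=C.reshape(-1,3);col=p.reshape(-1,3).astype(int)
    # foot plane
    m=(abs(X[:,2]-14)<5)&(X[:,0]>350)&(X[:,0]<620)&(X[:,1]>-260)&(X[:,1]<0)&(col.min(1)>120)
    r=cv2.minAreaRect(X[m][:,:2].astype(np.float32));print(n,'foot',m.sum(),r,np.median(X[m][:,2]))
    print(' table',np.median(X[(d.reshape(-1)>0)][:,2]))
    # ball: dark, above 80mm
    m=(X[:,2]>70)&(col.max(1)<60)&(X[:,0]>350)&(X[:,0]<620)&(X[:,1]>-200)&(X[:,1]<50)
    from scipy.optimize import least_squares
    B=X[m]; 
    if len(B)>10:
        g=least_squares(lambda c:np.linalg.norm(B-c,axis=1)-13,B.mean(0)-[0,0,5],loss='soft_l1');print(' ball',m.sum(),g.x,abs(g.fun).mean())
    m=(X[:,2]>60)&(X[:,0]>350)&(X[:,0]<620)&(X[:,1]>-200)&(X[:,1]<80)
    print(' tall',X[m].min(0),X[m].max(0))
    m=(X[:,2]>30)&(X[:,0]>350)&(X[:,0]<620)&(X[:,1]<-250)&(X[:,1]>-450)
    print(' bottle',X[m].min(0),X[m].max(0))
```

```text
side foot 396 ((587.881591796875, -149.00506591796875), (110.37184143066406, 69.4561538696289), 86.91508483886719) 13.344137487120292
 table -0.8073430992120052
 ball 366 [ 570.20565335 -137.05225233  114.23887914] 34.40856694937526
 tall [ 534.34188408 -183.36807008   60.13917647] [619.9862019  -49.4154727  185.73480193]
 bottle [ 537.75797319 -422.02351276   30.15094016] [ 590.92647463 -371.77891925  122.39793978]
top foot 364 ((586.6334838867188, -148.69680786132812), (110.19982147216797, 69.95948028564453), 86.3105697631836) 13.700727979306464
 table -0.8148978977252455
 ball 114 [543.58131641 -55.79361085 128.8285514 ] 10.091297242124678
 tall [ 494.27844603 -181.7526145    60.21223222] [619.69358004   1.75917868 973.39588598]
 bottle [ 537.05750972 -412.60326557   30.50901226] [ 589.52378941 -366.35592595  123.15448929]
```

```bash
cat > fit.py <<'E'
from h import *
from scipy.optimize import least_squares
n=np.array([-.5736,0,.8192])
for f,nm in(('side0','side'),('top0','top')):
    z=np.load(f'pics/{f}.npz');p,d=z['p'],z['d'];C=cloud(nm,d)
    X=C.reshape(-1,3);col=p.reshape(-1,3).astype(int)
    box=(X[:,0]>450)&(X[:,0]<760)&(X[:,1]>-260)&(X[:,1]<0)
    m=(abs(X[:,2]-13.5)<4)&box&(col.min(1)>100)&(X[:,0]<690)
    r=cv2.minAreaRect(X[m][:,:2].astype(np.float32));print(nm,'foot',m.sum(),r,np.median(X[m][:,2]))
    m=box&(X[:,2]>90)&(X[:,2]<160)&(col.max(1)<45)&(X[:,1]>-95)
    B=X[m];g=least_squares(lambda c:np.linalg.norm(B-c,axis=1)-13,B.mean(0)-[0,0,5],loss='soft_l1');print(' ball',m.sum(),g.x,abs(g.fun).mean())
    # head cylinder: points above z 135, fit position & axis
    m=box&(X[:,2]>135)&(X[:,2]<200)&(X[:,1]<-100)
    H=X[m];print(' head',m.sum(),H.min(0),H.max(0))
    def cyl(q):
        a=np.array([q[2],q[3],1]);a/=np.linalg.norm(a);c=np.array([q[0],q[1],150]);w=H-c
        return np.linalg.norm(w-np.outer(w@a,a),axis=1)-12
    a0=np.array([-.7,0]);g=least_squares(cyl,[H[:,0].mean()+5,H[:,1].mean(),*a0],loss='soft_l1',f_scale=1)
    a=np.array([g.x[2],g.x[3],1]);a/=np.linalg.norm(a);print(' axis at z150',g.x[:2],a,'yaw',np.degrees(np.arctan2(-a[1],-a[0])),'tilt',np.degrees(np.arccos(a[2])),abs(g.fun).mean())
E
python3 fit.py
```

```text
side foot 1188 ((617.3690185546875, -150.03912353515625), (111.53289794921875, 129.03997802734375), 86.99501037597656) 13.543786606066192
 ball 121 [547.28996254 -55.87783064 110.746262  ] 0.8953065758414976
 head 473 [ 538.73767158 -160.83785242  135.24768112] [ 592.86794086 -134.10170337  185.73480193]
 axis at z150 [ 568.36170709 -146.29638313] [-0.58458603  0.03639728  0.81051491] yaw -3.56273005430707 tilt 35.853730345806014 1.4243322505434837
top foot 1143 ((616.2442016601562, -150.17774963378906), (110.49822235107422, 130.74501037597656), 87.02465057373047) 13.625090004996537
 ball 13 [546.56169314 -56.93412907 112.52979775] 0.3843075502313041
 head 346 [ 537.88419332 -158.1119855   135.29053309] [ 591.56470782 -134.86824968  187.55068529]
 axis at z150 [ 567.31269379 -147.63399592] [-0.57890389  0.02390016  0.81504544] yaw -2.3641249451781574 tilt 35.40814521917048 1.818418189938939
```

```bash
cat >> h.py <<'E'
M=np.array([595.8,-148.5,110.]); YAW=np.radians(-3.0)
RH=Rn.from_euler('z',YAW).as_matrix()
n=RH@np.array([-.57358,0,.81915]); U=RH@np.array([-.81915,0,-.57358]); V=RH@np.array([0,1.,0])
def uvw(p): d=np.asarray(p)-M; return np.array([d@U,d@V,d@n])
def P(u,v,w): return M+u*U+v*V+w*n
# tool orientation: y=-n, x = s*V
def Rt(s=-1):
    y=-n; x=s*V; return np.stack([x,y,np.cross(x,y)],1)
def rel(p,R,T=None):
    T=pose() if T is None else T
    sh=T[:3,:3].T@(np.asarray(p)-T[:3,3]); rv=np.degrees(Rn.from_matrix(T[:3,:3].T@R).as_rotvec())
    print('shift',sh.round(1),'|',np.linalg.norm(sh).round(1),'turn',rv.round(2),'|',np.linalg.norm(rv).round(1)); return sh,rv
E
python3 - <<'E'
from h import *
print(uvw([547,-56.4,111.5]))
for s in(-1,1):
    print(s,P(0,90,80));rel(P(0,90,80),Rt(s))
I=cv2.imread('pics/side0.png')[220:370,260:410];cv2.imwrite('pics/side0z.png',cv2.resize(I,None,fx=4,fy=4,interpolation=cv2.INTER_CUBIC))
E
```

```text
[43.00778528 89.41978549 31.94580551]
-1 [554.68672178 -56.22183325 175.532     ]
shift [-258.4   37.7  475.3] | 542.4 turn [34.26 27.79 -8.82] | 45.0
1 [554.68672178 -56.22183325 175.532     ]
shift [-258.4   37.7  475.3] | 542.4 turn [ -11.79 -145.16  -45.78] | 152.7
```

View pics/side0z.png

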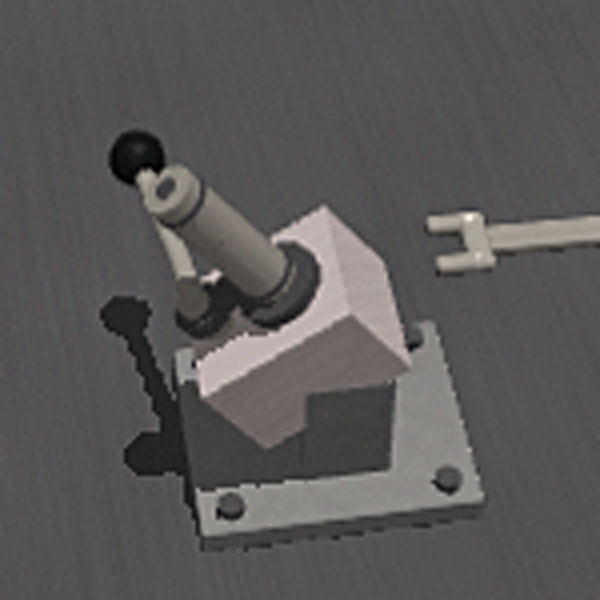

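The ball measures (u,v,w) = (43, 89, 32). That fits a 90 mm lever 32 mm above the face at q≈0.1, so the frame is consistent. Next I go above the uphill side of the ball with the fingers shut.

Run:
```python
from h import *
sh,rv=rel(P(0,90,150),Rt(-1))
for k in range(1,6): print((sh*k/15).round(1),(rv*k/15).round(1))
```

```text
shift [-277.8  -19.6  440.1] | 520.8 turn [34.26 27.79 -8.82] | 45.0
[-18.5  -1.3  29.3] [ 2.3  1.9 -0.6]
[-37.   -2.6  58.7] [ 4.6  3.7 -1.2]
[-55.6  -3.9  88. ] [ 6.9  5.6 -1.8]
[-74.1  -5.2 117.4] [ 9.1  7.4 -2.4]
[-92.6  -6.5 146.7] [11.4  9.3 -2.9]
```

```bash
python3 -m handwheel '[[[-18,-2,29,2.3,1.9,-0.6,-1],[-37,-3,59,4.6,3.7,-1.2,-1],[-55,-4,88,6.9,5.6,-1.8,-1],[-74,-6,117,9.1,7.4,-2.4,-1],[-93,-7,147,11.4,9.3,-2.9,-1]]]' 40
python3 - <<'E'
from h import *
s=read_state();print(s['joints'],s['clock'])
sh,rv=rel(P(0,90,150),Rt(-1))
for k in range(1,6): print((sh*k/10).round(1),(rv*k/10).round(1))
E
```

```text
clock: 0.52
eef_pos: [331.1, -346.3, 220.0]
eef_rot: [-1.367, -0.032, -1.29]
wrist_force: [1.3, 0.0, -0.1]
finger_gap: 64.1
[-0.98587052  0.07210707  1.78897434  0.19895538  1.19456873  0.23584102] 0.5167
shift [-229.4   32.2  255.9] | 345.2 turn [22.78 18.36 -5.9 ] | 29.8
[-22.9   3.2  25.6] [ 2.3  1.8 -0.6]
[-45.9   6.4  51.2] [ 4.6  3.7 -1.2]
[-68.8   9.7  76.8] [ 6.8  5.5 -1.8]
[-91.8  12.9 102.4] [ 9.1  7.3 -2.4]
[-114.7   16.1  128. ] [11.4  9.2 -3. ]
```

```bash
python3 -m handwheel '[[[-23,3,26,2.3,1.8,-0.6,-1],[-46,6,51,4.6,3.7,-1.2,-1],[-69,9,77,6.8,5.5,-1.8,-1],[-92,12,102,9.1,7.3,-2.4,-1],[-115,16,128,11.4,9.2,-3.0,-1]]]'
python3 - <<'E'
from h import *
s=read_state();print(s['joints'],s['clock'])
sh,rv=rel(P(0,90,150),Rt(-1))
for k in range(1,6): print((sh*k/5).round(1),(rv*k/5).round(1))
E
```

```text
clock: 0.93
eef_pos: [423.2, -198.5, 226.7]
eef_rot: [-1.159, -0.033, -1.461]
wrist_force: [-0.2, -0.1, 0.9]
finger_gap: 30.7
[-0.66346123 -0.09061627  1.97365668  0.31989055  0.95930539  0.64550449] 0.9333
shift [-133.2   32.9  102. ] | 171.0 turn [11.24  9.05 -2.89] | 14.7
[-26.6   6.6  20.4] [ 2.2  1.8 -0.6]
[-53.3  13.2  40.8] [ 4.5  3.6 -1.2]
[-79.9  19.7  61.2] [ 6.7  5.4 -1.7]
[-106.6   26.3   81.6] [ 9.   7.2 -2.3]
[-133.2   32.9  102. ] [11.2  9.  -2.9]
```

```bash
python3 -m handwheel '[[[-27,7,20,2.2,1.8,-0.6,-1],[-53,13,41,4.5,3.6,-1.2,-1],[-80,20,61,6.7,5.4,-1.7,-1],[-107,26,82,9.0,7.2,-2.3,-1],[-133,33,102,11.2,9.0,-2.9,-1]]]'
python3 - <<'E'
from h import *
T=pose();p,d=save('wrist','w1');save('side','s1')
s=read_state();print(s['joints'],s['clock'],uvw(s['eef_pos']))
rel(P(0,90,30),Rt(-1))
C=cloud('wrist',d,T).reshape(-1,3);col=p.reshape(-1,3).astype(int)
q=(C-M)@np.stack([U,V,n],1)
m=(abs(q[:,0])<130)&(abs(q[:,1])<120)&(d.reshape(-1)>0)
from scipy.optimize import least_squares
mb=m&(q[:,2]>20)&(q[:,2]<50)&(q[:,1]>65)&(col.max(1)<45);B=q[mb]
if len(B)>10:
  g=least_squares(lambda c:np.linalg.norm(B-c,axis=1)-13,B.mean(0),loss='soft_l1');print('ball',len(B),g.x,abs(g.fun).mean())
mh=m&(q[:,2]>20)&(q[:,2]<84)&(np.hypot(q[:,0],q[:,1])<25);H=q[mh];print(len(H))
if len(H)>20:
  g=least_squares(lambda c:np.hypot(H[:,0]-c[0]-c[2]*(H[:,2]-48),H[:,1]-c[1]-c[3]*(H[:,2]-48))-12,[0,0,0,0],loss='soft_l1');print('head',g.x,abs(g.fun).mean())
mt=m&(np.hypot(q[:,0],q[:,1])<8)&(q[:,2]>80);print('top w',np.median(q[mt][:,2]) if mt.any() else 0)
mf=m&(abs(q[:,2])<6)&(abs(q[:,1])<30);print('face w',np.median(q[mf][:,2]) if mf.any() else 0)
E
```

```text
clock: 1.35
eef_pos: [515.2, -52.6, 233.2]
eef_rot: [-0.958, 0.001, -1.624]
wrist_force: [0.7, -0.6, 0.3]
finger_gap: 0.8
[-0.21798653 -0.09118387  2.02268228  0.16997178  0.61287525  1.29311922] 1.45 [ -0.15700132  93.65877602 149.18675621]
shift [  4.  119.2  -0.2] | 119.2 turn [-0.    0.12 -0.16] | 0.2
ball 30 [43.40518533 85.62124174 31.61024073] 0.2940423235411072
1505
head [-2.42091837e-02 -1.41572003e+00  6.28868193e-03  1.23678404e-03] 1.1448796437082935
top w 84.29596782181764
face w -0.9484637159707442
```

View pics/w1.png

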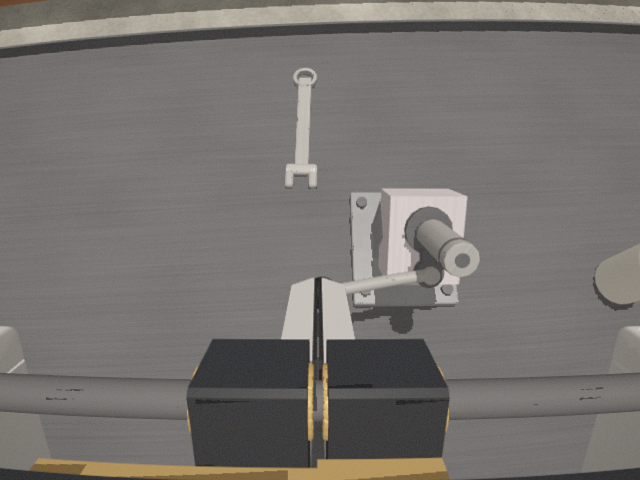

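View pics/s1.png

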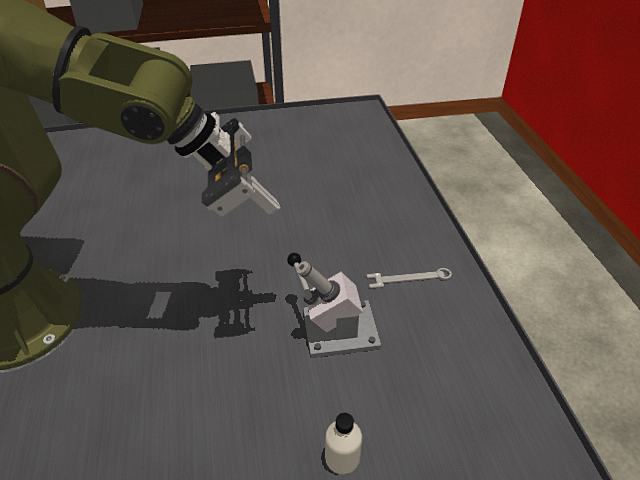

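The tips at (320,285) in the wrist view are poised over the ball's side, with the lever and ball behind them. The head is at (460,258). Wrist and fixed-camera fits agree within 2 mm. Lowering along the pivot direction, uphill of the ball.

```bash
python3 -m handwheel '[[[2,28,0,0,0,0,-1],[3,56,0,0,0,0,-1],[5,85,0,0,0,0,-1],[5,110,0,0,0,0,-1],[5,119,0,0,0,0,-1]]]'
python3 - <<'E'
from h import *
s=read_state();print(s['joints'],s['clock'],uvw(s['eef_pos']))
T=pose()
for q in (.1,.3,.5,.7,.9,1.1,1.25,1.4,1.47):
    D=21+4.5*np.sin(q)**2
    if .3<q<1.2: D=24
    u=34+90*np.sin(q)-D*np.cos(q); v=90*np.cos(q)+D*np.sin(q)
    print(q,round(u),round(v),end=' '); rel(P(u,v,30),Rt(-1),T)
E
```

```text
clock: 1.87
eef_pos: [583.1, -59.3, 131.5]
eef_rot: [-0.964, 0.001, -1.62]
wrist_force: [-0.4, -0.1, -1.1]
finger_gap: 0.5
[-0.20375726  0.215127    1.96123959  0.24493255  0.37480568  1.21561896] 1.8667 [ 1.90495979 88.41019906 27.5203876 ]
0.1 22 92 shift [ -3.3  -2.4 -20.1] | 20.5 turn [ 0.26  0.11 -0.16] | 0.3
0.3 40 92 shift [ -4.   -2.3 -38.3] | 38.5 turn [ 0.26  0.11 -0.16] | 0.3
0.5 56 90 shift [ -2.2  -2.2 -54.2] | 54.3 turn [ 0.26  0.11 -0.16] | 0.3
0.7 74 84 shift [  4.   -2.2 -71.7] | 71.9 turn [ 0.26  0.11 -0.16] | 0.3
0.9 90 75 shift [ 13.5  -2.1 -87.7] | 88.8 turn [ 0.26  0.11 -0.16] | 0.3
1.1 103 62 shift [  26.    -2.1 -101.5] | 104.8 turn [ 0.26  0.11 -0.16] | 0.3
1.25 112 52 shift [  36.    -2.1 -109.7] | 115.5 turn [ 0.26  0.11 -0.16] | 0.3
1.4 118 40 shift [  47.9   -2.1 -116.6] | 126.0 turn [ 0.26  0.11 -0.16] | 0.3
1.47 121 34 shift [  53.8   -2.1 -119.2] | 130.8 turn [ 0.26  0.11 -0.16] | 0.3
```

```bash
cat > kin.py <<'E'
import numpy as np
from scipy.optimize import least_squares
from scipy.spatial.transform import Rotation as Rn
Z=lambda a:Rn.from_euler('z',a).as_matrix(); Y=lambda a:Rn.from_euler('y',a).as_matrix()
data=[([-1.18860241,.300477196,1.52157715,0,1.32069274,-.0665989],[238.538,-495.302,212.885],[-1.570715,.0011516,-1.122]),
([-.98587052,.07210707,1.78897434,.19895538,1.19456873,.23584102],[331.1,-346.3,220],[-1.367,-.032,-1.29]),
([-.66346123,-.09061627,1.97365668,.31989055,.95930539,.64550449],[423.2,-198.5,226.7],[-1.159,-.033,-1.461]),
([-.21798653,-.09118387,2.02268228,.16997178,.61287525,1.29311922],[515.2,-52.6,233.2],[-.958,.001,-1.624]),
([-.20375726,.215127,1.96123959,.24493255,.37480568,1.21561896],[583.1,-59.3,131.5],[-.964,.001,-1.62])]
def fk(q,p):
    a1,d1,a2,a3,d4,L=p[:6]
    R=Z(q[0]); t=R@[a1,0,d1]; R=R@Y(q[1]); t=t+R@[0,0,a2]; R=R@Y(q[2]); t=t+R@[a3,0,d4]
    R=R@Z(p[6]*q[3])@Y(q[4])@Z(p[7]*q[5]); t=t+R@[0,0,L]
    return t,R
if __name__=='__main__':
  best=None
  for s4 in(1,-1):
   for s6 in(1,-1):
    f=lambda p:np.concatenate([fk(q,[*p,s4,s6])[0]-x for q,x,_ in data])
    g=least_squares(f,[50,400,400,50,400,250]);
    # tool axis alignment
    e=[fk(q,[*g.x,s4,s6])[1].T@Rn.from_euler('xyz',r).as_matrix() for q,_,r in data]
    print(s4,s6,g.x.round(1),np.abs(g.fun).max().round(2)); print([m.round(2).tolist() for m in e[::2]])
E
python3 kin.py
```

```text
1 1 [-133.1  454.1  542.   220.   602.8  403.5] 31.19
[[[-1.0, -0.0, 0.0], [0.0, 0.0, 1.0], [-0.0, 1.0, -0.0]], [[-1.0, 0.0, -0.0], [-0.0, 0.0, 1.0], [0.0, 1.0, -0.0]], [[-1.0, -0.0, 0.0], [0.0, 0.0, 1.0], [-0.0, 1.0, -0.0]]]
1 -1 [-133.1  454.1  542.   220.   602.8  403.5] 31.19
[[[-0.99, 0.0, 0.13], [0.13, 0.0, 0.99], [-0.0, 1.0, -0.0]], [[-0.28, -0.0, -0.96], [-0.96, 0.0, 0.28], [0.0, 1.0, -0.0]], [[0.76, -0.0, -0.65], [-0.65, -0.0, -0.76], [-0.0, 1.0, -0.0]]]
-1 1 [ 491.6 -635.9  -11.6 -620.  -125.6 -256.8] 71.6
[[[-1.0, -0.0, 0.0], [0.0, 0.0, 1.0], [-0.0, 1.0, -0.0]], [[-0.89, 0.22, -0.41], [-0.28, 0.45, 0.85], [0.37, 0.87, -0.33]], [[-0.88, 0.15, -0.44], [-0.43, 0.1, 0.9], [0.18, 0.98, -0.02]]]
-1 -1 [ 491.6 -635.9  -11.6 -620.  -125.6 -256.8] 71.6
[[[-0.99, 0.0, 0.13], [0.13, 0.0, 0.99], [-0.0, 1.0, -0.0]], [[0.02, -0.37, -0.93], [-0.93, 0.33, -0.16], [0.37, 0.87, -0.33]], [[0.95, -0.18, -0.25], [-0.25, 0.02, -0.97], [0.18, 0.98, -0.02]]]
```

```bash
cat > kin2.py <<'E'
from kin import *
def cols(q):
    R1=Z(q[0]);R2=R1@Y(q[1]);R3=R2@Y(q[2]);R4=R3@Z(q[3]);R5=R4@Y(q[4]);R6=R5@Z(q[5])
    return {'a1':R1[:,0],'y1':R1[:,1],'d1':np.array([0,0,1.]),'a2x':R2[:,0],'a2':R2[:,2],'a3':R3[:,0],'d4':R3[:,2],'e4x':R4[:,0],'e4y':R4[:,1],'L':R5[:,2],'e5x':R5[:,0],'e6x':R6[:,0],'e6y':R6[:,1]}
if __name__=='__main__':
  b=np.concatenate([x for _,x,_ in data])
  base=['a1','d1','a2','a3','d4','L']
  for ex in [[],['a2x'],['y1'],['e4x'],['e4y'],['e5x'],['e6x'],['e6y'],['y1','e4y'],['e4x','a2x']]:
    k=base+ex;A=np.concatenate([np.stack([cols(q)[c] for c in k],1) for q,_,_ in data])
    x,*_=np.linalg.lstsq(A,b,rcond=None);print(ex,dict(zip(k,x.round(1))),abs(A@x-b).max().round(2))
E
python3 kin2.py
```

```text
[] {'a1': np.float64(-133.1), 'd1': np.float64(454.1), 'a2': np.float64(542.0), 'a3': np.float64(220.0), 'd4': np.float64(602.8), 'L': np.float64(403.5)} 31.19
['a2x'] {'a1': np.float64(-111.5), 'd1': np.float64(460.8), 'a2': np.float64(548.1), 'a3': np.float64(224.0), 'd4': np.float64(618.0), 'L': np.float64(410.8), 'a2x': np.float64(-37.6)} 30.73
['y1'] {'a1': np.float64(-1.8), 'd1': np.float64(225.0), 'a2': np.float64(425.6), 'a3': np.float64(43.4), 'd4': np.float64(449.7), 'L': np.float64(264.7), 'y1': np.float64(35.9)} 1.56
['e4x'] {'a1': np.float64(-5.1), 'd1': np.float64(221.9), 'a2': np.float64(425.2), 'a3': np.float64(-103.6), 'd4': np.float64(452.9), 'L': np.float64(262.3), 'e4x': np.float64(147.8)} 34.09
['e4y'] {'a1': np.float64(-17.4), 'd1': np.float64(234.2), 'a2': np.float64(431.7), 'a3': np.float64(56.0), 'd4': np.float64(466.7), 'L': np.float64(268.7), 'e4y': np.float64(35.9)} 5.39
['e5x'] {'a1': np.float64(28.8), 'd1': np.float64(453.1), 'a2': np.float64(532.5), 'a3': np.float64(251.1), 'd4': np.float64(510.7), 'L': np.float64(376.7), 'e5x': np.float64(61.8)} 31.04
['e6x'] {'a1': np.float64(-40.4), 'd1': np.float64(351.6), 'a2': np.float64(497.8), 'a3': np.float64(174.3), 'd4': np.float64(537.6), 'L': np.float64(314.2), 'e6x': np.float64(29.7)} 33.63
['e6y'] {'a1': np.float64(-120.5), 'd1': np.float64(325.1), 'a2': np.float64(522.4), 'a3': np.float64(162.8), 'd4': np.float64(579.1), 'L': np.float64(320.2), 'e6y': np.float64(32.4)} 26.44
['y1', 'e4y'] {'a1': np.float64(-1.6), 'd1': np.float64(224.9), 'a2': np.float64(425.6), 'a3': np.float64(43.3), 'd4': np.float64(449.4), 'L': np.float64(264.7), 'y1': np.float64(36.5), 'e4y': np.float64(-0.6)} 1.55
['e4x', 'a2x'] {'a1': np.float64(-2.0), 'd1': np.float64(227.8), 'a2': np.float64(428.8), 'a3': np.float64(-96.8), 'd4': np.float64(459.4), 'L': np.float64(266.6), 'e4x': np.float64(145.2), 'a2x': np.float64(-9.4)} 33.92
```

```bash
cat > ik.py <<'E'
from kin2 import *
k=['a1','d1','a2','a3','d4','L','y1']
A=np.concatenate([np.stack([cols(q)[c] for c in k],1) for q,_,_ in data]);b=np.concatenate([x for _,x,_ in data])
x0=np.array([0,225,425,43,450,265,36.]);xs=np.linalg.lstsq(np.vstack([A,.05*np.eye(7)]),np.concatenate([b,.05*x0]),rcond=None)[0]
C0=np.array([[-1,0,0],[0,0,1],[0,1,0.]])
lo=np.array([-3.03,-.79,.23,-1.04,0,-2.55]);hi=np.array([3.03,2.21,2.52,4.18,3.07,2.55])
def FK(q):
    c=cols(q);t=sum(c[a]*v for a,v in zip(k,xs));R=Z(q[0])@Y(q[1])@Y(q[2])@Z(q[3])@Y(q[4])@Z(q[5])@C0;return t,R
def IK(p,R,q0,free=False):
    def f(q):
        t,r=FK(q);return np.concatenate([(t-p)/100,Rn.from_matrix(r.T@R).as_rotvec()])
    g=least_squares(f,np.clip(q0,lo+1e-6,hi-1e-6),bounds=(lo,hi) if not free else (-np.inf,np.inf));return g.x,np.linalg.norm(g.fun)
E
python3 - <<'E'
from h import *; from ik import *
q=read_state()['joints'];np.set_printoptions(precision=3,suppress=True)
print(xs)
for u,v in((22,92),(56,90),(90,75),(112,52),(118,40)):
    for fr in(0,1):
        a,e=IK(P(u,v,30),Rt(-1),q,fr);print(u,v,fr,a,round(e,4))
    q=a
E
```

```text
[ -1.727 224.912 425.57   43.373 449.573 264.661  35.925]
22 92 0 [-0.199  0.195  2.017  0.259  0.334  1.205] 0.0
22 92 1 [-0.199  0.195  2.017  0.259  0.334  1.205] 0.0
56 90 0 [-0.215  0.177  2.1    0.347  0.276  1.103] 0.0
56 90 1 [-0.215  0.177  2.1    0.347  0.276  1.103] 0.0
90 75 0 [-0.268  0.167  2.176  0.56   0.233  0.845] 0.0
90 75 1 [-0.268  0.167  2.176  0.56   0.233  0.845] 0.0
112 52 0 [-0.344  0.169  2.218  0.798  0.232  0.545] 0.0
112 52 1 [-0.344  0.169  2.218  0.798  0.232  0.545] 0.0
118 40 0 [-0.381  0.173  2.225  0.876  0.244  0.437] 0.0
118 40 1 [-0.381  0.173  2.225  0.876  0.244  0.437] 0.0
```

```bash
python3 -m handwheel '[[[-2,-2,-10,0,0,0,-1],[-3,-2,-20,0,0,0,-1],[-4,-2,-31,0,0,0,-1],[-4,-2,-43,0,0,0,-1],[-2,-2,-54,0,0,0,-1]]]'; python3 -m handwheel '[[[3,0,-9,0,0,0,-1],[6,0,-18,0,0,0,-1],[11,0,-26,0,0,0,-1],[15,0,-33,0,0,0,-1],[20,0,-39,0,0,0,-1]]]'
python3 - <<'E'
from h import *
s=read_state();print(s['joints'],s['clock'],uvw(s['eef_pos']))
T=pose();save('side','s2');save('top','t2')
for q in (1.1,1.25,1.4,1.47):
    D=21+4.5*np.sin(q)**2
    if .3<q<1.2: D=24
    u=34+90*np.sin(q)-D*np.cos(q); v=90*np.cos(q)+D*np.sin(q)
    print(q,round(u),round(v),end=' '); rel(P(u,v,30),Rt(-1),T)
I=cv2.imread('pics/s2.png')[200:350,220:420];cv2.imwrite('pics/s2z.png',cv2.resize(I,None,fx=4,fy=4))
E
```

```text
clock: 2.28
eef_pos: [537.4, -55.5, 103.0]
eef_rot: [-0.963, 0.001, -1.62]
wrist_force: [2.1, -2.4, 0.8]
finger_gap: 0.1
clock: 2.7
eef_pos: [504.2, -74.4, 81.5]
eef_rot: [-0.962, 0.0, -1.62]
wrist_force: [1.2, 1.2, 0.9]
finger_gap: 0.3
[-0.28905148  0.16157496  2.18637285  0.60906091  0.24037628  0.77736139] 2.7 [94.48681718 69.17269922 31.33086363]
1.1 103 62 shift [ 6.9  1.3 -8.9] | 11.3 turn [ 0.11  0.15 -0.12] | 0.2
1.25 112 52 shift [ 17.    1.3 -17.1] | 24.1 turn [ 0.11  0.15 -0.12] | 0.2
1.4 118 40 shift [ 28.8   1.3 -24. ] | 37.5 turn [ 0.11  0.15 -0.12] | 0.2
1.47 121 34 shift [ 34.7   1.3 -26.6] | 43.8 turn [ 0.11  0.15 -0.12] | 0.2
```

View pics/s2z.png

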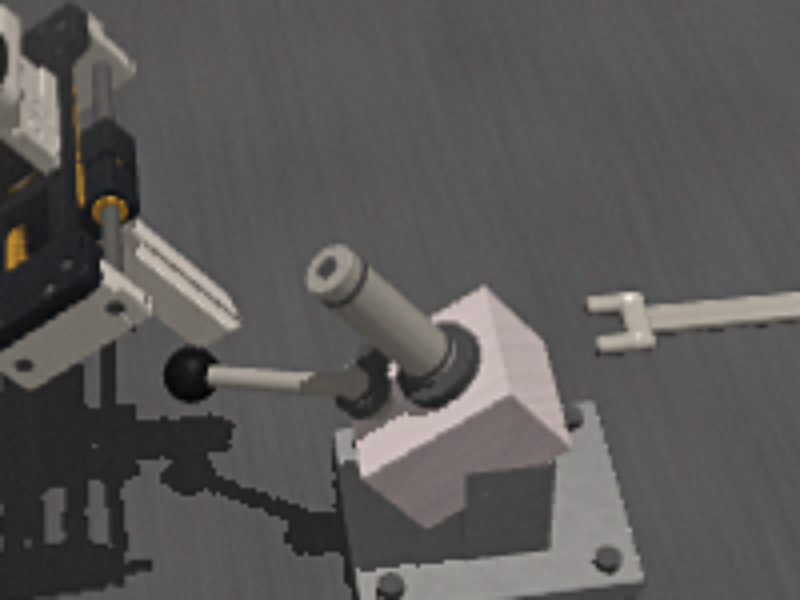

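View pics/t2.png

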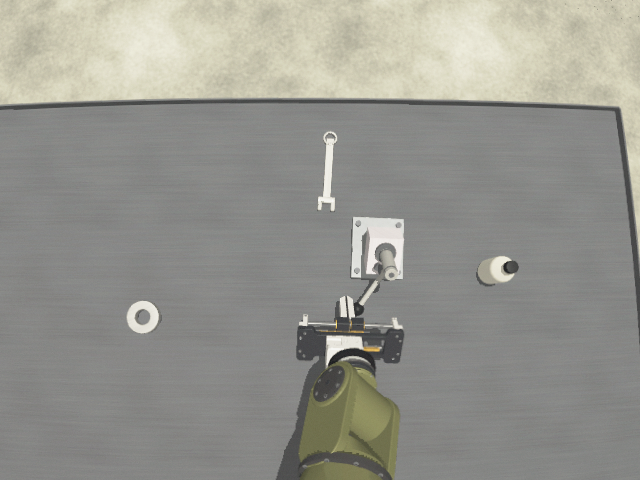

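The lever has swung to about 1 rad, with the ball at (358,308) in the top view against the finger's right side. Pushing on toward the stop.

```bash
python3 -m handwheel '[[[7,1,-9,0,0,0,-1],[12,1,-13,0,0,0,-1],[17,1,-17,0,0,0,-1],[23,1,-21,0,0,0,-1],[29,1,-24,0,0,0,-1]]]'; python3 -m handwheel '[[[4,0,-2,0,0,0,-1],[7,0,-3,0,0,0,-1],[7,0,-3,0,0,0,-1]]]'
python3 - <<'E'
from h import *
s=read_state();print(s['joints'],s['clock'],uvw(s['eef_pos']))
T=pose();p,d=save('side','s3')
from scipy.optimize import least_squares
X=cloud('side',d).reshape(-1,3);q=(X-M)@np.stack([U,V,n],1);col=p.reshape(-1,3)
m=(abs(q[:,1])<60)&(q[:,0]>70)&(q[:,0]<150)&(q[:,2]>18)&(q[:,2]<48)&(col.max(1)<45);B=q[m]
g=least_squares(lambda c:np.linalg.norm(B-c,axis=1)-13,B.mean(0),loss='soft_l1');print('ball',len(B),g.x,abs(g.fun).mean(),'q',np.arctan2(g.x[0]-34,g.x[1]))
I=cv2.imread('pics/s3.png')[200:350,220:420];cv2.imwrite('pics/s3z.png',cv2.resize(I,None,fx=4,fy=4))
E
```

```text
clock: 3.22
eef_pos: [483.4, -102.6, 67.0]
eef_rot: [-0.962, 0.001, -1.62]
wrist_force: [1.7, 1.9, 1.1]
finger_gap: 0.7
clock: 3.47
eef_pos: [480.8, -109.9, 65.8]
eef_rot: [-0.962, 0.001, -1.62]
wrist_force: [0.4, -0.7, 0.3]
finger_gap: 0.3
[-0.40699384  0.17228187  2.22890149  0.90446199  0.25855072  0.38593499] 3.4667 [121.09316381  32.50663029  30.78081744]
ball 148 [122.85036658   8.3838936   31.26900482] 0.890738696693893 q 1.476715195686877
```

View pics/s3z.png

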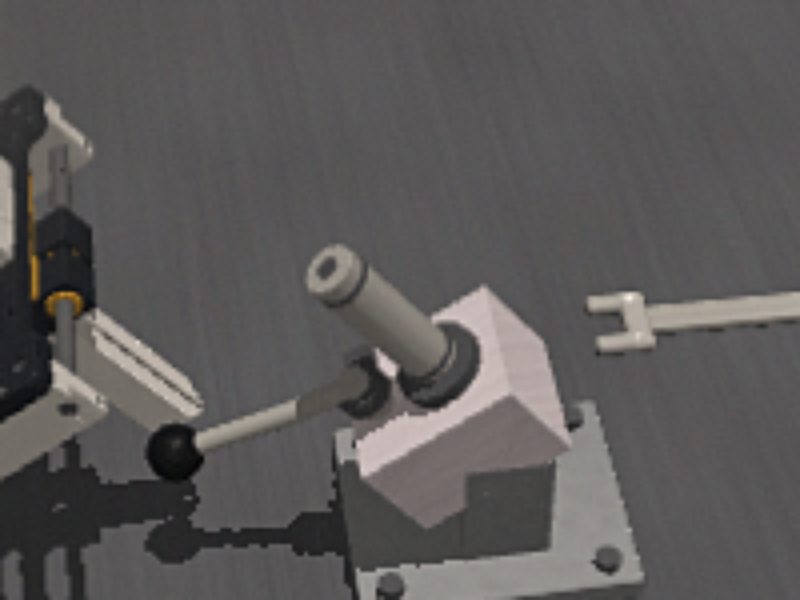

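The lever is against its stop: the ball at (175,450) in the crop gives q≈1.48, and the dresser still looks seated. Backing off and lifting.

```bash
python3 -m handwheel '[[[-12,0,0,0,0,0,-1],[-14,-20,3,0,0,0,-1],[-14,-48,6,0,0,0,-1],[-14,-76,9,0,0,0,-0.5],[-14,-104,12,0,0,0,1]]]';  python3 - <<'E'
from h import *
s=read_state();print(s['joints'],s['clock'],uvw(s['eef_pos']))
sh,rv=rel(P(0,-1,130),Rt(-1))
for k in range(1,6): print((sh*k/5).round(1),(rv*k/5).round(1))
E
```

```text
clock: 3.93
eef_pos: [431.0, -93.2, 158.7]
eef_rot: [-0.963, 0.0, -1.621]
wrist_force: [-0.2, -0.1, 0.8]
finger_gap: 10.3
[-0.42075553 -0.16847885  2.27888694  0.44730424  0.4986157   0.86306303] 3.9333 [109.25690468  46.55814854 135.97665492]
shift [ 47.8   5.5 109.2] | 119.3 turn [ 0.2   0.11 -0.08] | 0.2
[ 9.6  1.1 21.8] [ 0.  0. -0.]
[19.1  2.2 43.7] [ 0.1  0.  -0. ]
[28.7  3.3 65.5] [ 0.1  0.1 -0. ]
[38.2  4.4 87.3] [ 0.2  0.1 -0.1]
[ 47.8   5.5 109.2] [ 0.2  0.1 -0.1]
```

```bash
python3 -m handwheel '[[[10,1,22,0,0,0,1],[19,2,44,0,0,0,1],[29,3,66,0,0,0,1],[38,4,88,0.2,0.1,0,1],[48,5,109,0.2,0.1,0,1]]]';  python3 - <<'E'
from h import *
s=read_state();T=pose();p,d=save('wrist','w2');p2,d2=save('side','s4')
print(s['joints'],s['clock'],uvw(s['eef_pos']),s['finger_gap'])
rel(P(0,-1,37),Rt(-1))
from scipy.optimize import least_squares
for nm,dd in(('wrist',d),('side',d2)):
  q=(cloud(nm,dd,T).reshape(-1,3)-M)@np.stack([U,V,n],1)
  H=q[(q[:,2]>25)&(q[:,2]<84)&(np.hypot(q[:,0],q[:,1])<20)&(dd.reshape(-1)>0)];print(nm,len(H))
  if len(H)>30:
    g=least_squares(lambda c:np.hypot(H[:,0]-c[0],H[:,1]-c[1])-12,[0,0],loss='soft_l1');print('head',g.x,abs(g.fun).mean(),H[:,2].min(),H[:,2].max())
E
```

```text
clock: 4.35
eef_pos: [521.7, -146.1, 217.8]
eef_rot: [-0.96, 0.001, -1.622]
wrist_force: [0.2, 0.9, -0.7]
finger_gap: 44.0
[-0.4495192  -0.00350643  1.97583479  0.38661244  0.63195309  0.9221864 ] 4.35 [ -1.07349078  -1.48362254 130.80926703] 43.985040313437075
shift [-1.2 93.9 -2.6] | 93.9 turn [-0.13  0.02  0.01] | 0.1
wrist 1269
head [-0.13603769 -1.35074451] 1.3788874155168651 25.04216985249304 83.9990944176869
side 421
head [-0.77100502  0.86450182] 0.9239738372286792 25.133259551976018 83.9641095308664
```

View pics/w2.png

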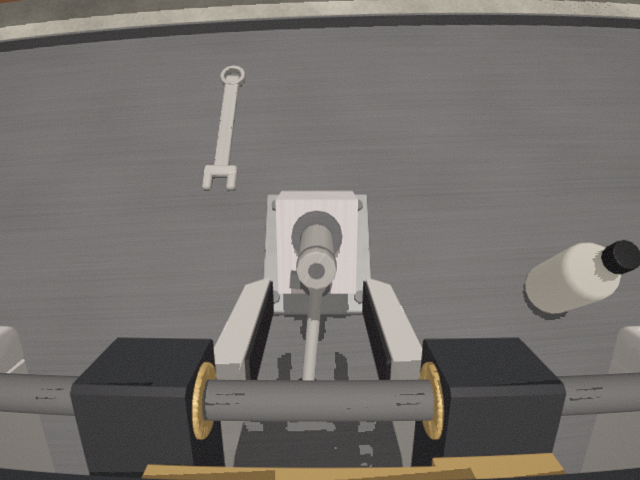

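View pics/s4.png

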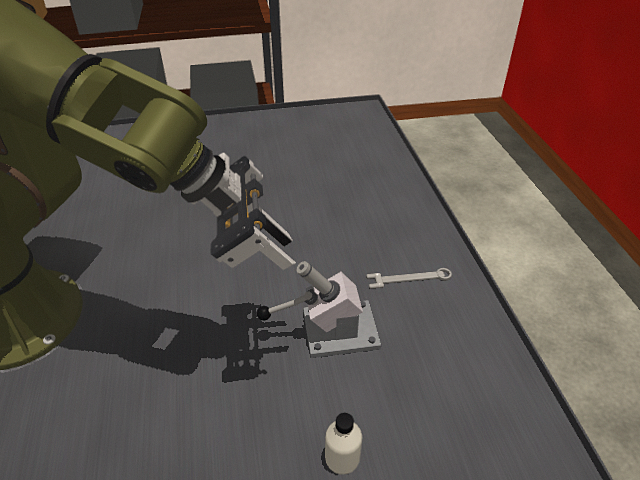

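The head at (317,268) is centred between the open fingers, and the lever arm runs back out of the way. Descending to grip.

```bash
python3 -m handwheel '[[[0,20,-2,0,0,0,0.3],[0,42,-2,0,0,0,0.3],[0,64,-2,0,0,0,0.3],[0,84,-2,0,0,0,0.3],[0,94,-2,0,0,0,0.3]]]'; python3 -m handwheel '[[[0,0,0,0,0,0,0.3]]]';  python3 - <<'E'
from h import *
s=read_state();T=pose();p,d=save('wrist','w3')
print(s['joints'],s['clock'],uvw(s['eef_pos']),s['finger_gap'],s['wrist_force'])
rel(P(0,-1,37),Rt(-1))
E
```

```text
clock: 4.87
eef_pos: [574.7, -148.9, 138.1]
eef_rot: [-0.961, 0.0, -1.623]
wrist_force: [-1.0, 0.2, -0.7]
finger_gap: 61.3
clock: 4.95
eef_pos: [574.3, -148.3, 136.2]
eef_rot: [-0.963, 0.001, -1.622]
wrist_force: [-0.3, 0.4, 0.6]
finger_gap: 61.2
[-0.40222003  0.22897097  1.9302785   0.47248039  0.44805871  0.84790966] 4.95 [ 2.57199678 -0.88182376 33.84403702] 61.23890007360957 [-0.25954581  0.38015341  0.58916129]
shift [ 0.2 -2.5  2.4] | 3.4 turn [ 0.18  0.01 -0.09] | 0.2
```

View pics/w3.png

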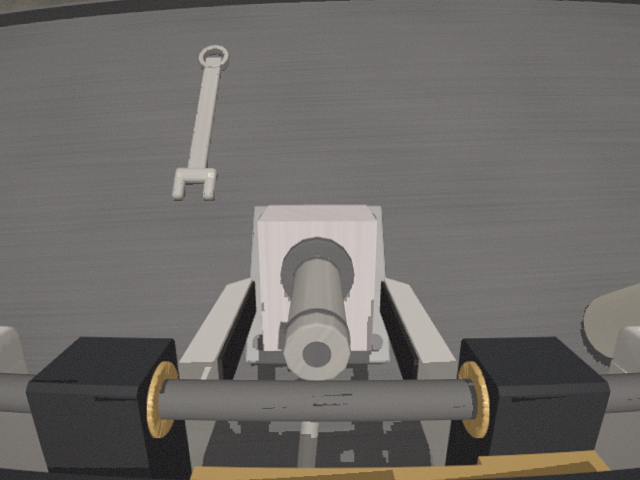

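The head's end at (317,352) is midway between the fingers at about 205 and 420. Closing at 60 N with a 2 mm centring shift.

```bash
python3 -m handwheel '[[[0,-2,2,0,0,0,0.3],[0,-2,2,0,0,0,-1],[0,-2,2,0,0,0,-1],[0,-2,2,0,0,0,-1],[0,-2,2,0,0,0,-1]]]' 60; python3 -m handwheel '[[[0,0,0,0,0,0,-1],[0,0,0,0,0,0,-1],[0,0,0,0,0,0,-1],[0,0,0,0,0,0,-1]]]';python3 -m handwheel '[[[0,0,0,0,0,0,-1],[0,0,0,0,0,0,-1]]]';  python3 - <<'E'
from h import *; from ik import *
np.set_printoptions(precision=3,suppress=True)
s=read_state()
print(s['joints'],s['clock'],uvw(s['eef_pos']),s['finger_gap'],s['wrist_force'])
T=pose(); print('fk err',FK(s['joints'])[0]-s['eef_pos'])
sh=T[:3,:3].T@(90*n);print('pull 90:',sh)
# plan poses
q=s['joints'].copy()
R0=T[:3,:3]; side=V
for w,lift,ang in((40,0,0),(90,0,0),(140,0,0),(140,100,0),(140,150,20),(140,180,40),(140,200,55)):
    R=Rn.from_rotvec(np.radians(ang)*(-V)).as_matrix()@R0
    p=T[:3,3]+w*n+[0,0,lift]
    q,e=IK(p,R,q);print(w,lift,ang,p,q,round(e,4),R[:,1])
E
```

```text
clock: 5.42
eef_pos: [574.5, -148.3, 140.3]
eef_rot: [-0.962, 0.001, -1.622]
wrist_force: [-0.3, 0.1, -0.7]
finger_gap: 37.5
clock: 5.75
eef_pos: [574.4, -148.4, 140.4]
eef_rot: [-0.962, 0.001, -1.622]
wrist_force: [-3.6, -0.2, 3.2]
finger_gap: 23.8
clock: 5.92
eef_pos: [574.4, -148.4, 140.4]
eef_rot: [-0.962, 0.001, -1.622]
wrist_force: [-3.0, 0.4, 2.3]
finger_gap: 23.5
[-0.402  0.222  1.927  0.465  0.455  0.856] 5.9167 [ 0.055 -1.022 37.169] 23.483202517586218 [-2.97   0.431  2.294]
fk err [-0.067 -0.271  0.182]
pull 90: [ -0.111 -90.     -0.209]
40 0 0 [ 551.5   -147.201  173.182] [-0.42   0.124  1.955  0.425  0.525  0.891] 0.0 [ 0.571 -0.029 -0.82 ]
90 0 0 [ 522.86  -145.7    214.139] [-0.446  0.004  1.977  0.387  0.625  0.923] 0.0 [ 0.571 -0.029 -0.82 ]
140 0 0 [ 494.221 -144.199  255.097] [-0.476 -0.11   1.984  0.36   0.735  0.943] 0.0 [ 0.571 -0.029 -0.82 ]
140 100 0 [ 494.221 -144.199  355.097] [-0.476 -0.181  1.814  0.292  0.964  1.046] 0.0 [ 0.571 -0.029 -0.82 ]
140 150 20 [ 494.221 -144.199  405.097] [-0.564 -0.331  1.961  0.646  0.729  0.746] 0.0 [ 0.817 -0.042 -0.575]
140 180 40 [ 494.221 -144.199  435.097] [-0.634 -0.399  2.126  1.327  0.579  0.119] 0.0 [ 0.964 -0.049 -0.261]
140 200 55 [ 494.221 -144.199  455.097] [-0.653 -0.377  2.226  1.947  0.655 -0.463] 0.0 [ 0.999 -0.051 -0.002]
```

The gap is 23.5 mm on the 24 mm head, so it is gripped. Drawing it out along the bore.

```bash
python3 -m handwheel '[[[0,-6,0,0,0,0,-1],[0,-16,0,0,0,0,-1],[0,-28,0,0,0,0,-1],[0,-40,0,0,0,0,-1],[0,-52,0,0,0,0,-1]]]'; python3 -m handwheel '[[[0,-12,0,0,0,0,-1],[0,-25,0,0,0,0,-1],[0,-38,0,0,0,0,-1],[0,-51,0,0,0,0,-1],[0,-64,0,0,0,0,-1]]]';  python3 - <<'E'
from h import *; from ik import *
np.set_printoptions(precision=3,suppress=True)
s=read_state()
print(s['joints'],s['clock'],uvw(s['eef_pos']),s['finger_gap'],s['wrist_force'])
p,d=save('side','s5'); p,d=save('wrist','w5')
I=cv2.imread('pics/s5.png')[150:370,180:420];cv2.imwrite('pics/s5z.png',cv2.resize(I,None,fx=3,fy=2.7))
T=pose(); q0=s['joints'].copy(); R0=T[:3,:3]
for dest in ((520,-145,400),(560,-150,420),(600,-160,450),(560,-300,420),(600,-250,450)):
    q=q0.copy();print(dest)
    for f in (.25,.5,.75,1):
        R=Rn.from_rotvec(np.radians(55*f)*(-V)).as_matrix()@R0
        q,e=IK(T[:3,3]*(1-f)+f*np.array(dest),R,q);print(f,q,round(e,4))
E
```

```text
clock: 6.33
eef_pos: [543.7, -146.7, 183.6]
eef_rot: [-0.963, 0.001, -1.622]
wrist_force: [-0.6, -0.1, -3.4]
finger_gap: 23.2
clock: 6.75
eef_pos: [506.0, -144.6, 236.7]
eef_rot: [-0.964, 0.001, -1.622]
wrist_force: [-0.4, 0.5, -2.8]
finger_gap: 23.1
[-0.463 -0.061  1.983  0.369  0.688  0.936] 6.75 [  0.907  -0.848 155.35 ] 23.13088430625437 [-0.421  0.532 -2.831]
(520, -145, 400)
0.25 [-0.514 -0.165  2.077  0.701  0.546  0.628] 0.0
0.5 [-0.561 -0.231  2.159  1.209  0.48   0.15 ] 0.0
0.75 [-0.592 -0.253  2.222  1.773  0.535 -0.377] 0.0
1 [-0.599 -0.228  2.261  2.201  0.7   -0.763] 0.0
(560, -150, 420)
0.25 [-0.503 -0.146  2.049  0.682  0.547  0.655] 0.0
0.5 [-0.535 -0.192  2.104  1.171  0.463  0.203] 0.0
0.75 [-0.549 -0.196  2.141  1.762  0.491 -0.345] 0.0
1 [-0.542 -0.157  2.153  2.227  0.637 -0.765] 0.0
(600, -160, 450)
0.25 [-0.496 -0.129  2.016  0.659  0.555  0.684] 0.0
0.5 [-0.518 -0.157  2.038  1.108  0.461  0.279] 0.0
0.75 [-0.523 -0.145  2.043  1.69   0.459 -0.254] 0.0
1 [-0.509 -0.093  2.023  2.189  0.572 -0.703] 0.0
(560, -300, 420)
0.25 [-0.593 -0.105  2.014  0.757  0.599  0.53 ] 0.0
0.5 [-0.711 -0.096  2.022  1.234  0.613  0.06 ] 0.0
0.75 [-0.802 -0.04   2.004  1.649  0.726 -0.324] 0.0
1 [-0.857  0.053  1.954  1.956  0.891 -0.575] 0.0
(600, -250, 450)
0.25 [-0.55  -0.105  1.996  0.707  0.585  0.607] 0.0
0.5 [-0.624 -0.105  1.994  1.164  0.55   0.178] 0.0
0.75 [-0.676 -0.064  1.971  1.632  0.604 -0.245] 0.0
1 [-0.701  0.013  1.92   2.007  0.73  -0.561] 0.0
```

View pics/s5z.png

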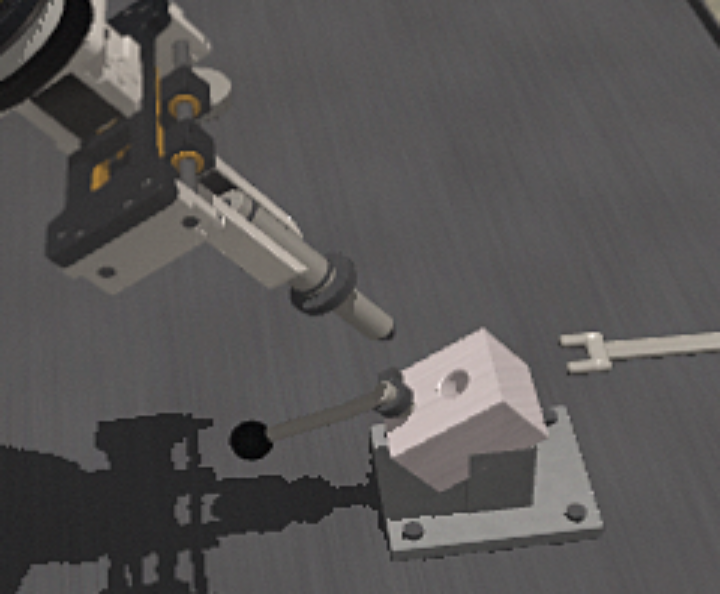

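View pics/w5.png

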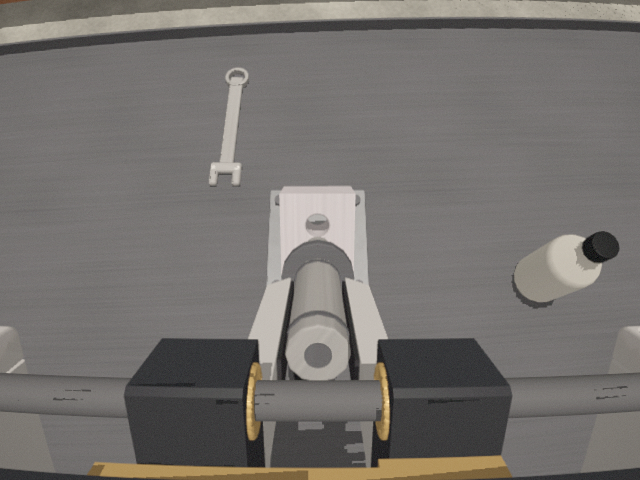

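The dresser is fully out: the shank end is at (390,335) in the crop, clear of the bore at (455,382), and it is still aligned with the fingers. Lifting and turning it level about the jaw axis.

```bash
cat > plan.py <<'E'
from h import *
import sys
N=int(sys.argv[1]); T=pose()
yl=np.array([np.cos(YAW),np.sin(YAW),0]); x=-V; R=np.stack([x,yl,np.cross(x,yl)],1)
sh,rv=rel([570,-200,420],R)
for k in range(1,min(N,5)+1): print((sh*k/N).round(0),(rv*k/N).round(1))
s=read_state();print(s['joints'].round(3),s['clock'],s['finger_gap'],s['wrist_force'].round(1),T[:3,1].round(3))
E
python3 plan.py 15
```

```text
shift [  51.7 -111.3  158.4] | 200.4 turn [ 5.507e+01  2.000e-02 -3.000e-02] | 55.1
[ 3. -7. 11.] [ 3.7  0.  -0. ]
[  7. -15.  21.] [ 7.3  0.  -0. ]
[ 10. -22.  32.] [11.  0. -0.]
[ 14. -30.  42.] [14.7  0.  -0. ]
[ 17. -37.  53.] [18.4  0.  -0. ]
[-0.463 -0.062  1.982  0.37   0.687  0.936] 6.85 23.36654622487325 [-0.3 -0.1 -3.8] [ 0.572 -0.03  -0.82 ]
```

```bash
python3 -m handwheel '[[[3,-10,11,3.5,0,0,-1],[7,-20,21,7,0,0,-1],[10,-30,32,11,0,0,-1],[14,-38,42,14.7,0,0,-1],[17,-45,53,18.4,0,0,-1]]]' 60; python3 plan.py 10
```

```text
clock: 7.27
eef_pos: [523.1, -163.2, 305.4]
eef_rot: [-0.638, -0.001, -1.623]
wrist_force: [0.7, 1.3, -4.1]
finger_gap: 23.3
shift [ 34.4 -29.1 121.1] | 129.2 turn [3.654e+01 3.000e-02 2.000e-02] | 36.5
[ 3. -3. 12.] [3.7 0.  0. ]
[ 7. -6. 24.] [7.3 0.  0. ]
[10. -9. 36.] [11.  0.  0.]
[ 14. -12.  48.] [14.6  0.   0. ]
[ 17. -15.  61.] [18.3  0.   0. ]
[-0.558 -0.158  2.046  0.843  0.548  0.488] 7.2667 23.32314547870742 [ 0.7  1.3 -4.1] [ 0.802 -0.043 -0.595]
```

```bash
python3 -m handwheel '[[[3,-3,12,3.7,0,0,-1],[7,-6,24,7.3,0,0,-1],[10,-9,36,11,0,0,-1],[14,-12,48,14.6,0,0,-1],[17,-15,61,18.3,0,0,-1]]]'; python3 plan.py 5
```

```text
clock: 7.68
eef_pos: [546.3, -182.0, 362.9]
eef_rot: [-0.317, -0.001, -1.625]
wrist_force: [0.6, 0.7, -4.2]
finger_gap: 23.5
shift [16.7  5.6 61.9] | 64.4 turn [18.15  0.03  0.12] | 18.1
[ 3.  1. 12.] [3.6 0.  0. ]
[ 7.  2. 25.] [7.3 0.  0. ]
[10.  3. 37.] [10.9  0.   0.1]
[13.  5. 50.] [14.5  0.   0.1]
[17.  6. 62.] [18.1  0.   0.1]
[-0.623 -0.154  2.084  1.551  0.537 -0.175] 7.6833 23.466767615367477 [ 0.6  0.7 -4.2] [ 0.949 -0.052 -0.311]
```

```bash
python3 -m handwheel '[[[3,1,12,3.6,0,0,-1],[7,2,25,7.3,0,0,-1],[10,3,37,10.9,0,0,-1],[13,5,50,14.5,0,0.1,-1],[17,6,62,18.1,0,0.1,-1]]]'; python3 -m handwheel '[[[0,0,0,0,0,0,-1],[0,0,0,0,0,0,-1],[0,0,0,0,0,0,-1],[0,0,0,0,0,0,-1]]]'; python3 plan.py 5;  python3 - <<'E'
from h import *
T=pose()
p,d=save('wrist','w6');p2,d2=save('side','s6');p3,d3=save('top','t6')
# dresser axis from side cloud
X=cloud('side',d2).reshape(-1,3)
q=(X-T[:3,3])@T[:3,:3]
m=(abs(q[:,0])<35)&(abs(q[:,2])<35)&(q[:,1]>5)&(q[:,1]<130)
B=q[m];print(len(B))
for a in range(5,130,10):
    b=B[(B[:,1]>=a)&(B[:,1]<a+10)]
    if len(b)>3: print(a,len(b),b.min(0).round(1),b.max(0).round(1))
E
```

```text
clock: 8.1
eef_pos: [570.4, -200.8, 419.5]
eef_rot: [0.0, -0.0, -1.625]
wrist_force: [-0.4, 1.4, -3.9]
finger_gap: 23.5
clock: 8.43
eef_pos: [570.3, -200.6, 419.0]
eef_rot: [-0.002, -0.0, -1.625]
wrist_force: [0.1, 0.8, -3.7]
finger_gap: 23.5
shift [-0.6 -0.3  1. ] | 1.2 turn [0.12 0.02 0.11] | 0.2
[-0. -0.  0.] [0. 0. 0.]
[-0. -0.  0.] [0. 0. 0.]
[-0. -0.  1.] [0.1 0.  0.1]
[-0. -0.  1.] [0.1 0.  0.1]
[-1. -0.  1.] [0.1 0.  0.1]
[-0.646 -0.073  2.077  2.126  0.716 -0.69 ] 8.4333 23.53975340964209 [ 0.1  0.8 -3.7] [ 0.999 -0.054 -0.002]
1172
5 170 [-16.5   5.   -8.7] [16.9 15.  14.4]
15 154 [-7.2 15.  -9. ] [12.4 25.  14.7]
25 254 [-19.2  25.3 -17.4] [20.1 35.  21.1]
35 119 [ -7.7  35.  -12.5] [19.4 44.7 21.6]
45 104 [-4.8 45.2 -3.9] [ 8.9 55.  10.8]
55 105 [-5.  55.3 -5.8] [ 9.6 64.7 10.7]
65 105 [-4.6 65.  -5.2] [10.  75.  11.3]
75 102 [-2.8 75.  -4.6] [ 9.7 84.9 10.9]
85 56 [-2.6 85.  -2.9] [ 7.8 94.9  9.6]
```

View pics/s6.png

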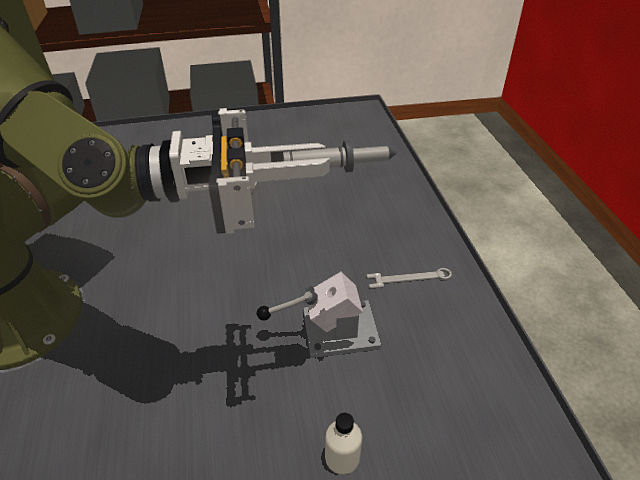

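View pics/w6.png

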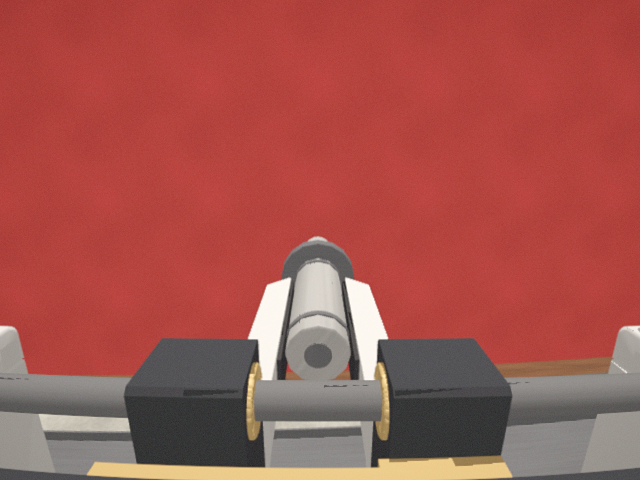

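View pics/t6.png

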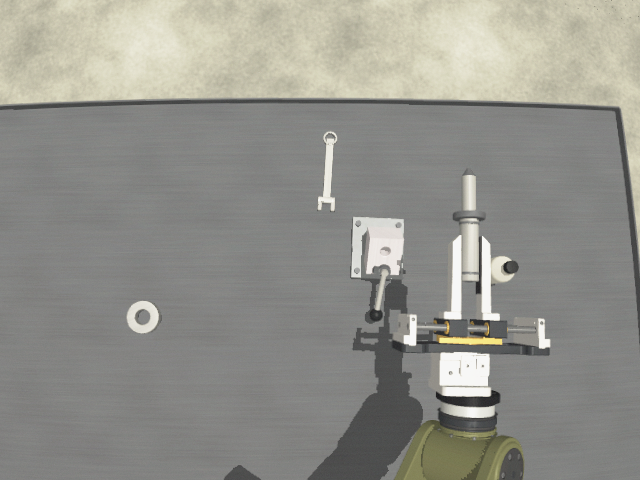

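All three views agree. The dresser is level and in line with the fingers, with its point at (393,153) in the side view, about 420 mm up. It sits in the wrist view exactly as before the turn, so it hasn't slipped. The lever is still over and the ring, bottle and wrench are at their original pixels.

Run:
```python
from h import *
s=read_state();print(abs(s['qd']).max(),s['clock'],s['eef_pos'],s['finger_gap'])
a=np.load('pics/top0.npz')['p'].astype(int);b=np.load('pics/t6.npz')['p'].astype(int)
for nm,(x0,x1,y0,y1) in dict(ring=(120,170,295,340),wrench=(312,342,128,214)).items(): print(nm,abs(a-b)[y0:y1,x0:x1].mean())
X=cloud('side',np.load('pics/s6.npz')['d']).reshape(-1,3);m=(X[:,2]>30)&(X[:,2]<140)&(X[:,0]>450)&(X[:,0]<650)&(X[:,1]<-340)&(X[:,1]>-450);print('bottle',X[m].min(0),X[m].max(0))
q=(X-M)@np.stack([U,V,n],1);B=q[(abs(q[:,1])<40)&(q[:,0]>105)&(q[:,0]<140)&(q[:,2]>18)&(q[:,2]<48)].mean(0);print('lever',np.arctan2(B[0]-34,B[1]))
print(order.sign_off())
```

```text
0.006507625706203727 8.5833 [ 570.3253856  -200.61486653  419.43572246] 23.177486228186524
ring 1.983111111111111
wrench 1.9354005167958657
bottle [ 537.83252933 -421.22351737   30.1184782 ] [ 591.01789479 -371.45805801  123.65320151]
lever 1.5409500486995018
the job is handed in; nothing more can be done
None
```

The job is done and handed in at about 8.6 s of the 54 s allowed. I swung the cam lever to its stop with the shut fingers and gripped the dresser's head at 60 N. I then drew it about 118 mm along the bore and turned it level. It is held about 420 mm above the tray.

Last checks before handing in:
- **Dresser:** it is level to within about 1° by the tool's orientation and held at a 23.2 mm finger gap. It has not slipped in the grip, is nearly still (joint speeds under 0.007 rad/s), and is clear of the holder and bottle.
- **Lever:** about 1.48 rad by the ball fit just after the push. A rougher final estimate gave 1.54, slightly past the 1.5 stop, so the two differ by measurement error; both are well over 1.2.
- **Bystanders:** the ring and wrench look unchanged in the top view, and the bottle is within about 1 mm of its start.

No check failed. Hand-in reports no verdict, so I cannot confirm the result beyond these checks.

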